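# Dock the tube-block sled behind its drop catch

## Task

Lift the sled with the orange tube block straight up out of its parking cradle, holding it by the block, and set it down flat on the bench with its nose in the mouth of the blue docking bay, then let go. Take it again by its black grip fin and slide it gently in, so that the block itself lifts the red hinged catch, until you feel it fully home against the back stop and the catch drops behind the block; then let go, leaving it captured there. Do not touch the catch with the fingers and leave the other things on the bench where they are.

Things in the scene. Friction and masses are not known exactly. Their poses are not given: they have to be found in the camera images.
- sled: Loose sled, about 0.33 kg. Origin on its underside (z=0 on the bench) below the middle of the block; +x to the nose. Dark steel plate 108 (x) x 70 (y) x 6 mm centred on the origin, carrying the orange tube block 104 (x) x 66 (y) x 26 mm, top 32 mm high, to be gripped across its 66 mm. Behind the plate a tail bar, 12 mm wide, 8 mm high, runs back to x=-141 mm and carries the grip fin.
- sled_fin (a point): Middle of the top of the black grip fin: 126 mm behind the sled's origin, 48 mm above its underside. The fin is 30 mm long (sled x), 12 mm thick (y), to be pinched across its thickness from above. While parked it stands between the cradle's cheeks and cannot be gripped.
- bay: Blue docking bay, fixed. Origin on the bench in the middle of the mouth; +x points in, the way the sled goes nose first. Channel 74 mm wide, side walls 8 mm thick, 42 mm high, x=0 to 165 mm: no room for fingers beside the block. Lead-in wings 12 mm high flare to x=-31 mm, 51 mm either side. A bridge spans the mouth, x=0 to 16 mm, underside 58 mm, top 68 mm high.
- bay_stop (a point): Foot of the back stop's hard face, x=150 mm in the bay. Fully home against it the sled's origin is at bay x=96 mm. A sprung pad before it meets the block 14 mm earlier and pushes back with 2.5 N at first, 5.3 N at the hard stop, so push on past it; sliding friction adds 1 to 10 N. Let go too early, it may slip back; captured, it rests up to 10 mm short of home. Meet the stop under 45 N.
- catch_flap (a joint): Red gravity catch, 30 mm wide, hinged under the bridge at bay x=8 mm, 50 mm high. 0 rad: at rest, tip 32 mm inside the mouth, lower edge 21 mm above the bench; grows as it is lifted inwards and up, about 0.38 when riding on the block, at most 0.8. It falls by its own weight behind the block once the sled's origin is past about bay x=94 mm, and then bars the way out.
- catch_tip (a point): Middle of the catch's rounded lower edge (radius 3 mm).
- cradle: Grey parking cradle, fixed. Origin on the bench where the middle of the parked fin stands; +x points to the parked sled's nose, its origin 126 mm ahead. Two cheeks (3.5 mm free each side of the fin) and a back wall, 52 mm high, 45 mm wide over the cheeks, x=-31 to 61 mm, open upwards and to the front; the sled leaves it straight up.
- timer: Bystander, to be left alone: white kitchen-type timer, 64x66x19 mm
- beaker: Bystander, to be left alone: clear 100 ml beaker, 67 mm wide, 83 mm high
- red_marker: Bystander, to be left alone: marker pen with a red cap, 134 mm long
- white_tape: Bystander, to be left alone: roll of white tape, 53 mm across, 19 mm high
- pipette: Bystander, to be left alone: pipette lying on its side, 270 mm long

How it is judged:
By the outcome, as a careful person would: the job done as asked, in the order asked, and still so for the second after the job is handed in, with the robot touching nothing.
It also fails if it takes over 48 s, if anything falls off the work surface, if the arm or the gripper's body presses on something with over 40 N, if the wrist force passes 120 N, or if a joint passes its speed limit or range.

## Robot

A 6-joint arm with a two-finger parallel gripper is mounted at the origin on a cart in front of the work surface, level with it; the furniture and walls round the work are solid. World frame = base frame: x ahead of the robot, y to its left, z up, the work surface at z = 0. Lengths are in m, angles in degrees, forces in N, time in s.
With the tool pointing down it reaches from about 0.35 to 0.85 m from the base axis. Payload 8.1 kg.
Tool frame: the origin (TCP) lies at the very end of the fingers, on their centre line; the grasp point (between the pads) lies r.tcp_to_grasp behind it (r.tcp_to_grasp is the distance from the TCP to the grasp point, in m); z points along the fingers, y is the direction in which the jaws open and shut (so a half turn about z gives the same grasp; the last joint's range is limited). The gripper opens to 85 mm and grips with 20 to 120 N. Pads are 22 mm wide; open, the fingers measure 114 mm over their backs; the gripper's body (76 mm by 85 mm) begins 54 mm behind the grasp point. The pads swing forward as they close: fully open they stand 13 mm farther back than shut.
Start: joints at [-71.872, 7.471, 85.268, -0, 87.261, -4.893], TCP at [0.235, -0.552, 0.209] pointing down, gripper open.
Joint ranges: [-169.43, 169.43], [-51.17, 129.36], [1.28, 143.12], [-76.62, 256.62], [0, 156.53], [-152.29, 152.29]. Speed limits (degrees/s): [136.94, 136.94, 159.86, 180, 180, 180].

## Interface

Orientations are given as [roll, pitch, yaw] about the fixed x, y, z axes, in that order (R = Rz(yaw) Ry(pitch) Rx(roll)).
In Python, from cell import r, read_camera, get_calibration, job, silhouettes gives the robot as it stands. The module is installed in compiled form; this text tells all that it offers.
- The arm moves only by the tool arm_command, never from a script. Its argument "steps" is a list of rows, each a list of 6 numbers: the shift along the tool's x, y, z scaled (see below), then the turn, a rotation vector about the tool's x, y, z scaled (see below). In form: [[dx, dy, dz, wx, wy, wz], ...]. A call has 1 to 20 rows; each row is the pose to reach, as a shift and turn from the pose measured when the call began, along the tool's axes at that moment; what a row does not reach only later rows make up. The controller multiplies each number of a shift by 0.5 m and each number of a turn by pi/4 rad. A row lasts 1/8 s, in which the tool goes at most 62.5 mm and 10.7 degrees, less where a joint would pass 70% of its speed; a pose out of reach is approached as far as the arm can. A call with a number of a shift or a turn outside -1 to 1 is refused whole. A call with a gripper value outside its range is refused whole. "claw" is the opening, from -1 (shut) to 1 (fully open), so that 0 is half open, set as the call begins (left out, the last holds). The fingers move at their own pace and stop on an object; "force" is the grip in N (left out, the last holds). Time passes only in rows, so rows that repeat a pose let the fingers close. It gives the time, the measured TCP pose, the force and the opening at its end, in the units of the state.
- r.read_state(): the state, without advancing time (a new reading comes with each control period).
- read_camera(name): name is "scene" or "top" or "wrist"; returns (picture, depth): 384x512x3 uint8, red, green, blue; 384x512 float32, m along the optical axis (not along the pixel's ray), 0 where there is no reading.
- get_calibration(name): a dict with "fx", "fy", "cx", "cy" (pixels), "xyz" and "orientation" of the camera in the world; the wrist camera has in their place "hand_eye" (4x4, takes a point from camera to tool coordinates, whose origin is the TCP and whose axes are the flange's). Camera axes: x right, y up, looking along -z (the intrinsics and any distortion apply to the point x, -y, -z); pixel columns grow to the right and rows downward; lengths in m; the calibration is good to about 2 mm. A picture is of the moment at which its call begins: read the wrist's pose just before it. get_calibration takes no time and is no camera call.
- job.close_job(): hands the job in, once; it reports no verdict.
Trained networks look in the newest picture that a camera, given by its name, has taken for a name from the list of things; names that differ only in an ending like _2 or _b are one class to them, and where a whole thing is asked for, a point or a joint stands for the part that bears it (a point fixed in the world has none). Each returns a list of dicts, best first, with "score" (0 to 1); they miss things now and then, are a little off and sometimes report something else, mostly with a low value. They report only what shows in the picture. A call takes as long as a camera call.
- silhouettes(camera, thing): "region" (384x512 bool, what is visible of it) and "box" ([left, top, right, bottom] in pixels, round what is visible of it).
The state is a dict: "clock": time; "qpos": joint angles; "dq": joint speeds; "tau": joint torques, N m; "tcp_pos": TCP position; "tcp_rot": TCP orientation; "force": force on the tool from outside, world axes, zero at the start; "ft_torque": the same for the moment, N m; "grip_width": finger opening in m.
Only numpy, scipy, OpenCV 4.12 (cv2) and the standard library are available. Lean on these libraries where they do the work, as an engineer would, in place of code of your own. Each camera call takes 0.05 s, during which the arm holds its last target. There are 200 camera calls.

## Working session

There is one attempt and no reset: what is moved stays moved. The work goes in short steps, Python scripts to look and compute and a tool call to move; the robot and the scene stay as the last step left them, time stands still between calls to the robot, and variables do not carry over. Pictures are saved under pics/ and viewed, about 8 in all and at most 12, crops included, and the job is handed in when it is done.

Besides the shell and the picture viewer there is one more tool, called after "Request:" as name(argument=value, ...) on one line, values as JSON. arm_command: Moves the arm, as the interface text tells. Shifts and turns lie within -1 to 1; 1 stands for 0.5 m of shift or pi/4 rad of turn. Its arguments: {"type":"object","properties":{"steps":{"type":"array","items":{"type":"array","items":{"type":"number"}}},"claw":{"type":"number"},"force":{"type":"number"}},"required":["steps"]}

```bash
mkdir -p pics; cat > h.py <<'E'
import numpy as np, cv2
from scipy.spatial.transform import Rotation as R
from cell import r, read_camera, get_calibration, job, silhouettes
def campose(n, st):
    c=get_calibration(n)
    if 'hand_eye' in c:
        T=np.eye(4);T[:3,:3]=R.from_euler('xyz',st['tcp_rot'],degrees=True).as_matrix();T[:3,3]=st['tcp_pos']
        return c,T@np.array(c['hand_eye'])
    T=np.eye(4);T[:3,3]=c['xyz'];o=np.array(c['orientation'],float)
    T[:3,:3]=o if o.shape==(3,3) else R.from_euler('xyz',o,degrees=True).as_matrix()
    return c,T
def cloud(n):
    st=r.read_state();img,d=read_camera(n);c,T=campose(n,st)
    v,u=np.mgrid[0:384,0:512]
    P=np.stack([(u-c['cx'])/c['fx']*d,-(v-c['cy'])/c['fy']*d,-d],-1)
    W=P@T[:3,:3].T+T[:3,3]; W[d==0]=np.nan
    return img,W
def save(img,name,s=1.5):
    cv2.imwrite('pics/'+name,cv2.resize(img[:,:,::-1],None,fx=s,fy=s))
E
python3 - <<'E'
from h import *
print(r.read_state(), r.tcp_to_grasp)
print(get_calibration('top'))
for n in ['top','scene']:
    img,W=cloud(n); save(img,n+'1.png',1.5 if n=='top' else 1.2)
    np.savez('/tmp/'+n,img=img,W=W)
    for t in ['sled','bay','cradle','catch_flap','timer','beaker','red_marker','white_tape','pipette']:
        for k in silhouettes(n,t)[:1]:
            m=k['region']; p=W[m]; p=p[~np.isnan(p[:,0])]
            print(n,t,round(k['score'],2),k['box'],np.round(np.median(p,0),3) if len(p) else '',np.round(np.percentile(p,[2,98],axis=0),3).tolist())
E
```

```text
{'clock': 0.0, 'qpos': array([-7.18726356e+01,  7.51438713e+00,  8.53287773e+01,  1.08676557e-03,
        8.72619865e+01, -4.89363658e+00]), 'dq': array([ 0.03618722,  0.05465095,  0.07222661, -0.00136768,  0.00810076,
       -0.01641421]), 'tau': array([ 3.05003399e-03, -5.69399285e+01, -5.00551522e+01, -6.17503974e-05,
        1.45135805e-02,  1.89205230e-05]), 'tcp_pos': array([ 0.23447983, -0.55164858,  0.2082568 ]), 'tcp_rot': array([-1.79895325e+02, -1.00515000e-02,  2.30209389e+01]), 'force': array([-0.02357669, -0.07157277, -0.81813857]), 'ft_torque': array([0.02223764, 0.01421307, 0.00101407]), 'grip_width': 0.08568106404310546} 0.0187
{'fx': 408.87715399762743, 'fy': 408.87715399762743, 'cx': 259.5314344964288, 'cy': 193.87850311367018, 'xyz': array([0.47710504, 0.01474813, 1.16853847]), 'orientation': array([  3.84827522,   0.37588228, -88.47948876])}
top sled 0.75 [334.5, 184.1, 371.5, 252.7] [ 0.532 -0.233  0.032] [[0.413, -0.277, 0.004], [0.588, -0.2, 0.048]]
top bay 0.67 [192.3, 107.4, 239.3, 170.0] [0.721 0.147 0.031] [[0.636, 0.098, 0.0], [0.802, 0.213, 0.07]]
top cr
[... 1144 characters left out ...]
cene catch_flap 0.4 [261.4, 240.6, 274.3, 253.0] [0.658 0.157 0.038] [[0.648, 0.142, 0.026], [0.669, 0.17, 0.048]]
scene timer 0.96 [149.5, 152.8, 175.5, 177.8] [ 0.678 -0.26   0.017] [[0.644, -0.298, 0.004], [0.709, -0.23, 0.021]]
scene beaker 0.81 [153.3, 187.2, 181.8, 219.9] [ 0.75  -0.139  0.049] [[0.722, -0.157, 0.003], [0.782, -0.095, 0.084]]
scene red_marker 0.47 [276.4, 139.8, 309.7, 165.7] [0.371 0.002 0.01 ] [[0.361, -0.063, 0.004], [0.382, 0.063, 0.015]]
scene white_tape 0.68 [351.7, 177.3, 374.1, 197.1] [0.329 0.235 0.018] [[0.301, 0.21, 0.002], [0.35, 0.259, 0.022]]
scene pipette 0.96 [339.6, 200.6, 422.7, 261.0] [0.413 0.381 0.025] [[0.373, 0.235, 0.001], [0.423, 0.464, 0.035]]
```

```bash
python3 - <<'E'
from h import *
for n in ['top','scene']:
    f=np.load('/tmp/'+n+'.npz');W=f['W'];img=f['img']
    x,y,z=W[...,0],W[...,1],W[...,2]
    def rect(name,m):
        p=W[m]; (c,s,a)=cv2.minAreaRect(p[:,:2].astype(np.float32)*1000); print(n,name,len(p),np.round(c,1),np.round(s,1),round(a,1),'z',np.round(np.median(p[:,2]),4))
    hsv=cv2.cvtColor(img,cv2.COLOR_RGB2HSV)
    B=lambda x0,x1,y0,y1,z0,z1:(x>x0)&(x<x1)&(y>y0)&(y<y1)&(z>z0)&(z<z1)
    org=(hsv[...,0]<22)&(hsv[...,1]>120)
    rect('block',org&B(.4,.65,-.3,-.15,.027,.037))
    rect('cradle',B(.36,.5,-.27,-.15,.045,.06)); 
    rect('bridge',B(.6,.85,.07,.24,.062,.075))
    rect('walls',B(.6,.85,.07,.24,.037,.075))
    rect('bayall',B(.6,.85,.07,.24,.007,.075))
f=cv2.imread('pics/top1.png'); cv2.imwrite('pics/topc.png',cv2.resize(f[130:420,240:590],None,fx=2,fy=2))
E
```

```text
top block 738 [ 537.3 -240.4] [63.9 99.5] 74.8 z 0.0324
top cradle 414 [ 431.2 -212.9] [46.1 91.7] 75.3 z 0.0515
top bridge 200 [643.7 157.3] [89.7 16.3] 89.3 z 0.0678
top walls 636 [718.4 156.1] [ 90.3 165.6] 89.0 z 0.0438
top bayall 1296 [725.7 141.8] [248.3 143.4] 0.1 z 0.0358
scene block 495 [ 539.8 -240.2] [ 61.  100.4] 75.6 z 0.0326
scene cradle 308 [ 430.5 -214.8] [48.3 92.8] 76.2 z 0.0513
scene bridge 232 [642.5 156.3] [89.6 17.8] 88.9 z 0.0684
scene walls 859 [716.3 155.1] [ 90.3 165.5] 89.0 z 0.0434
scene bayall 1510 [725.5 140.9] [248.8 141.6] 0.5 z 0.0406
```

View pics/top1.png

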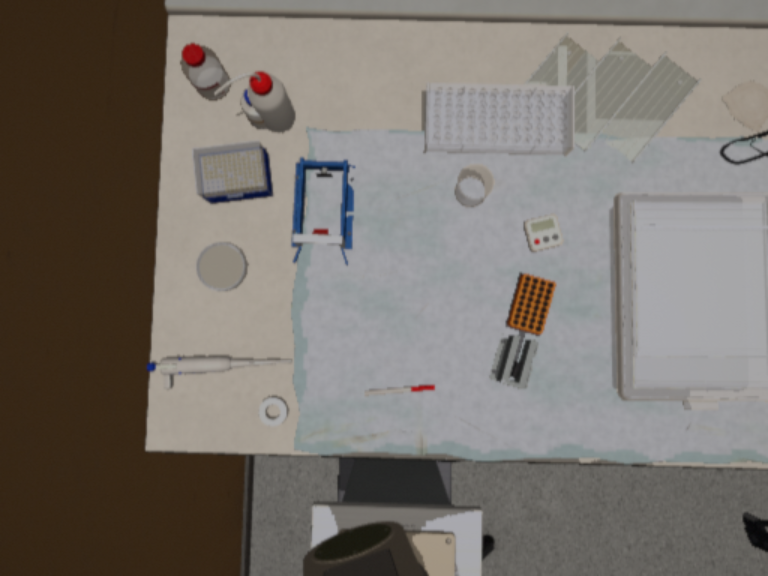

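View pics/topc.png

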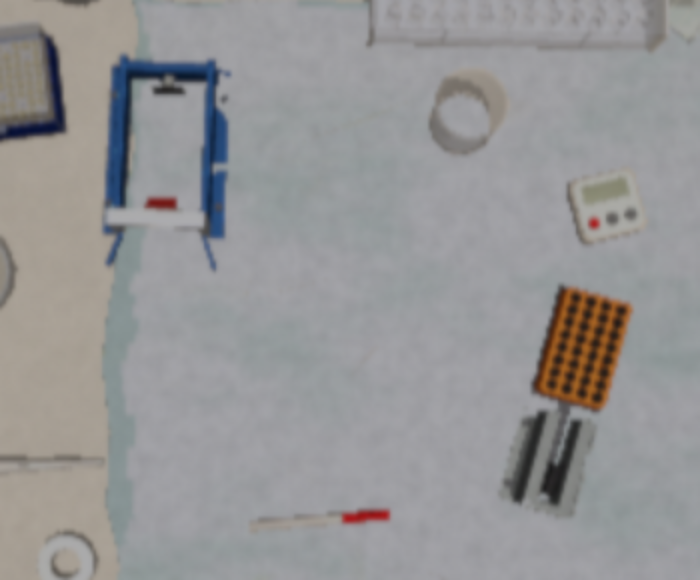

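```bash
cat >> h.py <<'E'
def go(x,y,z,yaw,st=None):
    """scaled row to a tool-down world pose"""
    st=st or r.read_state();R0=R.from_euler('xyz',st['tcp_rot'],degrees=True)
    d=R0.inv().apply(np.array([x,y,z])-st['tcp_pos'])/.5
    w=(R0.inv()*R.from_euler('xyz',[180,0,yaw],degrees=True)).as_rotvec()/(np.pi/4)
    return np.round(np.r_[d,w],4).tolist()
E
python3 - <<'E'
from h import *
W=np.load('/tmp/top.npz')['W'];x,y,z=W[...,0],W[...,1],W[...,2]
m=(x>.3)&(x<.8)&(y<-.36)&(y>-.7)&(z>.02)
print('box',np.nanpercentile(W[m],[1,50,99],axis=0).round(3))
print(get_calibration('wrist'))
print(go(.53,-.239,.208,-14.7))
E
```

```text
box [[ 0.372 -0.626  0.03 ]
 [ 0.553 -0.496  0.113]
 [ 0.737 -0.378  0.139]]
{'fx': 279.31146670822886, 'fy': 279.31146670822886, 'cx': 259.72105793462066, 'cy': 191.31393592988275, 'hand_eye': array([[-3.92221162e-04,  9.57138092e-01,  2.89631697e-01,
         7.29278543e-02],
       [ 9.99999698e-01,  1.81102914e-04,  7.55720276e-04,
        -2.75687941e-04],
       [ 6.70875519e-04,  2.89631906e-01, -9.57137874e-01,
        -1.65386978e-01],
       [ 0.00000000e+00,  0.00000000e+00,  0.00000000e+00,
         1.00000000e+00]])}
[0.7886, -0.3455, 0.0026, 0.0, -0.0, 0.8383]
```

Request:
arm_command(steps=[[0.1,-0.044,0,0,0,0.1],[0.22,-0.097,0,0,0,0.23],[0.34,-0.149,0,0,0,0.36],[0.46,-0.2,0,0,0,0.49],[0.58,-0.254,0,0,0,0.62],[0.69,-0.302,0,0,0,0.73],[0.76,-0.333,0,0,0,0.81],[0.789,-0.3455,0,0,0,0.838],[0.789,-0.3455,0,0,0,0.838],[0.789,-0.3455,0,0,0,0.838]], claw=1, force=60)

```text
clock: 2.25
tcp_pos: [0.5297, -0.2396, 0.2093]
tcp_rot: [180.0, 0.0, -14.7]
force: [-0.3, -0.5, 0.0]
grip_width: 0.0854
```

```bash
python3 - <<'E'
from h import *
st=r.read_state();print(st['clock'],st['tcp_pos'],st['tcp_rot'],st['qpos'],st['dq'].round(2))
img,W=cloud('wrist');save(img,'w1.png')
x,y,z=W[...,0],W[...,1],W[...,2]
hsv=cv2.cvtColor(img,cv2.COLOR_RGB2HSV)
def rect(name,m):
    p=W[m]; (c,s,a)=cv2.minAreaRect(p[:,:2].astype(np.float32)*1000); print(name,len(p),np.round(c,1),np.round(s,1),round(a,1),'z',np.round(np.median(p[:,2]),4))
B=(x>.4)&(x<.65)&(y>-.33)&(y<-.15)
org=(hsv[...,0]<22)&(hsv[...,1]>100)
rect('block org',org&B&(z>.027)&(z<.037)); rect('block',B&(x>.49)&(z>.028)&(z<.037))
rect('plate',B&(z>.003)&(z<.037)&(x>.485))
E
```

```text
2.25 [ 0.52968416 -0.2395703   0.20925047] [ 1.79982019e+02  1.58639931e-02 -1.46813601e+01] [-2.93751091e+01  4.60999802e+00  8.83354838e+01 -2.14454313e-02
  8.70653025e+01  7.53073485e+01] [-0.85 -0.16  0.15  0.08 -0.    0.23]
block org 3648 [ 504.9 -233.7] [ 63.1 162.1] 75.5 z 0.0331
block 3939 [ 534.4 -241. ] [ 64.  101.1] 75.1 z 0.0331
plate 17631 [ 567.5 -240. ] [164.9 180. ] 0.0 z 0.005
```

View pics/w1.png

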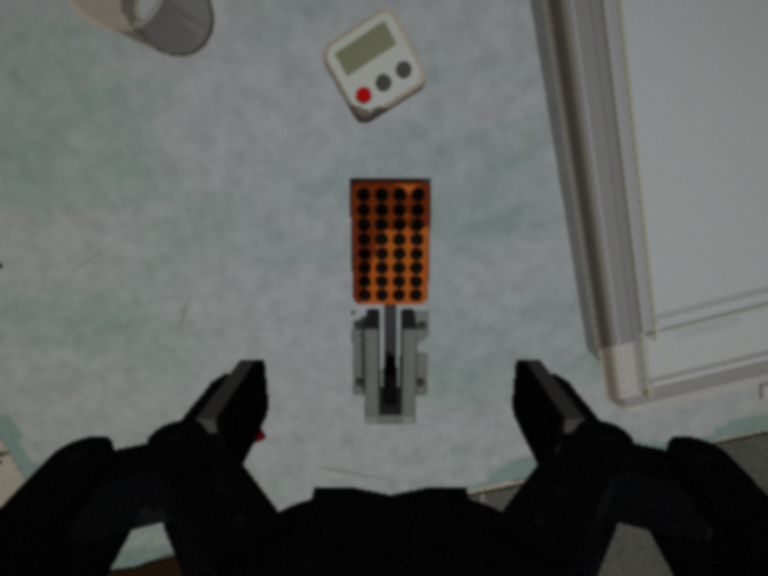

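```bash
python3 -c "
from h import *
print(go(.5288,-.2387,.003,-15))"
```

```text
[-0.002, -0.0018, 0.4126, 0.0003, 0.0002, 0.0062]
```

Request:
arm_command(steps=[[0,-0.002,0.06,0,0,0.006],[-0.002,-0.002,0.16,0,0,0.006],[-0.002,-0.002,0.26,0,0,0.006],[-0.002,-0.002,0.34,0,0,0.006],[-0.002,-0.002,0.38,0,0,0.006],[-0.002,-0.002,0.4,0,0,0.006],[-0.002,-0.002,0.4125,0,0,0.006],[-0.002,-0.002,0.4125,0,0,0.006]])

```text
clock: 3.3
tcp_pos: [0.5295, -0.2391, 0.004]
tcp_rot: [180.0, -0.1, -15.0]
force: [-0.0, 0.2, 0.2]
grip_width: 0.0852
```

Request:
arm_command(steps=[[0,0,0,0,0,0],[0,0,0,0,0,0],[0,0,0,0,0,0],[0,0,0,0,0,0],[0,0,0,0,0,0],[0,0,0,0,0,0]], claw=0.3, force=60)

```text
clock: 4.05
tcp_pos: [0.5309, -0.2397, 0.0059]
tcp_rot: [179.9, -0.2, -15.0]
force: [-0.9, 0.0, 6.7]
grip_width: 0.0557
```

```bash
python3 - <<'E'
from h import *
img,W=cloud('wrist');im2,_=read_camera('scene')
a=cv2.resize(im2[90:190,150:280],(520,400),interpolation=cv2.INTER_CUBIC)
cv2.imwrite('pics/w2.png',np.vstack([cv2.resize(img,(520,390)) ,a])[:,:,::-1][:790].copy() if 0 else cv2.resize(np.hstack([cv2.resize(img,(533,400)),a]),(800,304))[:,:,::-1])
st=r.read_state();print(st['tcp_pos'],st['force'],st['ft_torque'],st['grip_width'])
E
```

```text
[ 0.53090901 -0.23974164  0.00597455] [-0.8614708   0.37157755  6.47225985] [0.30249246 0.15221166 0.03161995] 0.05575962460013859
```

View pics/w2.png

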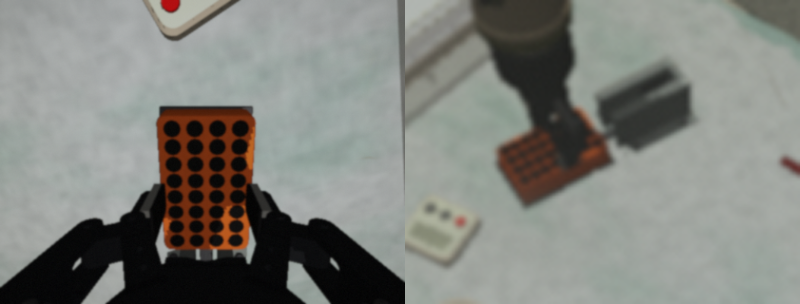

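Request:
arm_command(steps=[[0,0,0,0,0,0],[0,0,0,0,0,0],[-0.002,0,-0.006,0,0,0],[-0.003,0,-0.012,0,0,0],[-0.003,0,-0.012,0,0,0]], claw=0.85)

```text
clock: 4.78
tcp_pos: [0.5296, -0.2395, 0.0123]
tcp_rot: [179.9, -0.3, -15.0]
force: [-0.1, -0.8, -0.5]
grip_width: 0.0786
```

Request:
arm_command(steps=[[0,0,0,0,0,0],[0,0,0,0,0,0],[0,0,0,0,0,0],[0,0,0,0,0,0],[0,0,0,0,0,0],[0,0,0,0,0,0]], claw=0.3)

```text
clock: 5.52
tcp_pos: [0.5296, -0.2395, 0.0123]
tcp_rot: [179.9, -0.3, -15.0]
force: [-0.2, -0.5, 0.9]
grip_width: 0.0553
```

```bash
python3 - <<'E'
from h import *
st=r.read_state();print(st['tcp_pos'],st['force'],st['ft_torque'],st['grip_width'])
img,W=cloud('wrist');save(img[180:384,80:440],'w3.png',2.2)
E
```

```text
[ 0.52962253 -0.23945831  0.01233168] [-0.237508   -0.54705829  0.909233  ] [ 0.01114513  0.01196806 -0.06308833] 0.055299526880967224
```

View pics/w3.png

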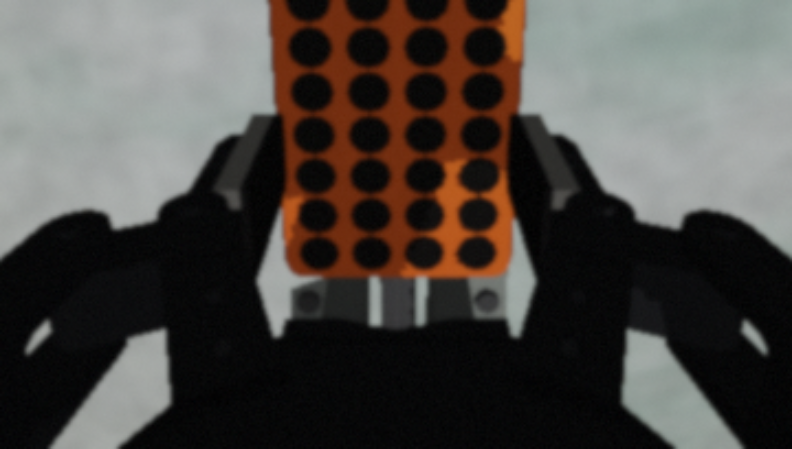

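Request:
arm_command(steps=[[0,0,0,0,0,0],[0,0,0,0,0,0],[0,0,0,0,0,0],[0,0,0,0,0,0]], claw=0)

```text
clock: 6.08
tcp_pos: [0.5296, -0.2395, 0.0123]
tcp_rot: [179.9, -0.3, -15.0]
force: [-0.1, 0.0, 0.7]
grip_width: 0.043
```

```bash
python3 - <<'E'
from h import *
st=r.read_state();print(st['force'],st['grip_width'])
img,W=cloud('wrist');np.savez('/tmp/w4',img=img,W=W)
for v in (235,245,255,265): print(v,[(u,*(W[v,u]*1000).round(0).astype(int)) if not np.isnan(W[v,u,0]) else (u,) for u in range(180,345,12)])
save(img[180:384,80:440],'w4.png',2.2)
E
```

```text
[-0.11887356  0.01146454  0.65286168] 0.04304564166662481
235 [(180, np.int64(534), np.int64(-185), np.int64(5)), (192, np.int64(531), np.int64(-193), np.int64(5)), (204, np.int64(529), np.int64(-200), np.int64(4)), (216, np.int64(545), np.int64(-220), np.int64(47)), (228, np.int64(538), np.int64(-223), np.int64(34)), (240, np.int64(536), np.int64(-230), np.int64(33)), (252, np.int64(534), np.int64(-236), np.int64(33)), (264, np.int64(532), np.int64(-243), np.int64(34)), (276, np.int64(530), np.int64(-249), np.int64(33)), (288, np.int64(528), np.int64(-256), np.int64(32)), (300, np.int64(531), np.int64(-262), np.int64(43)), (312, np.int64(532), np.int64(-268), np.int64(48)), (324, np.int64(509), np.int64(-279), np.int64(6)), (336, np.int64(506), np.int64(-287), np.int64(5))]
245 [(180, np.int64(526), np.int64(-182), np.int64(4)), (192, np.int64(544), np.int64(-208), np.int64(50)), (204, np.int64(546), np.int64(-216), np.int64(58)), (216, np.int64(543), np.int64(-221), np.int64(55)), (228, np.int64(531), np.int64(-221), np.int64(34)), (240, np.int64(530), np.int64(-228), np.int64(33))
[... 1180 characters left out ...]
64(-211), np.int64(78)), (192, np.int64(548), np.int64(-216), np.int64(79)), (204, np.int64(544), np.int64(-219), np.int64(74)), (216, np.int64(534), np.int64(-218), np.int64(57)), (228, np.int64(519), np.int64(-217), np.int64(33)), (240, np.int64(517), np.int64(-224), np.int64(34)), (252, np.int64(515), np.int64(-231), np.int64(33)), (264, np.int64(513), np.int64(-238), np.int64(33)), (276, np.int64(511), np.int64(-245), np.int64(33)), (288, np.int64(509), np.int64(-251), np.int64(33)), (300, np.int64(518), np.int64(-258), np.int64(49)), (312, np.int64(533), np.int64(-263), np.int64(75)), (324, np.int64(533), np.int64(-268), np.int64(77)), (336, np.int64(534), np.int64(-272), np.int64(80))]
```

View pics/w4.png

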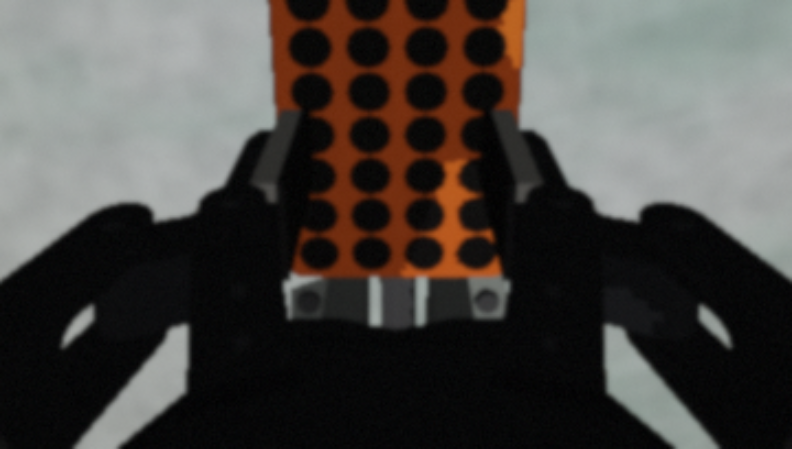

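Request:
arm_command(steps=[[0,0,-0.02,0,0,0],[0,0,-0.04,0,0,0],[0,0,-0.04,0,0,0],[0,0,-0.04,0,0,0]], claw=1)

```text
clock: 6.62
tcp_pos: [0.5297, -0.2395, 0.0326]
tcp_rot: [179.9, -0.3, -15.0]
force: [0.1, 1.3, -0.2]
grip_width: 0.0852
```

```bash
python3 - <<'E'
from h import *
st=r.read_state();print(st['tcp_pos'],st['force'],st['grip_width'])
img,W=cloud('wrist')
T=np.eye(4);Rm=R.from_euler('xyz',st['tcp_rot'],degrees=True)
L=Rm.inv().apply((W.reshape(-1,3)-st['tcp_pos'])).reshape(W.shape)
x,y,z=[L[...,i]*1000 for i in range(3)]
m=(abs(x)<16)&(abs(y)>36)&(abs(y)<62)&(W[...,2]>.012)
for s in (-1,1):
    k=m&(y*s>0); print(s,k.sum(),'z tool pct',np.percentile(z[k],[50,90,97,99,100]).round(1),'y min',np.percentile(abs(y[k]),[1,50,99]).round(1),'x',np.percentile(x[k],[1,99]).round(1))
b=(W[...,2]<.015)&(W[...,2]>-.02);print('bench z',np.median(W[b][:,2]))
E
```

```text
[ 0.52967215 -0.2394847   0.03257331] [ 0.08528384  1.3103694  -0.16085721] 0.08517668587512497
-1 8350 z tool pct [-88.9 -54.6 -44.1 -39.6 -35.5] y min [37.2 52.6 61.9] x [-11.4  15.4]
1 8255 z tool pct [-88.8 -54.5 -43.9 -39.9 -35.5] y min [37.2 52.5 61.9] x [-11.6  15.4]
bench z 0.004531931723883942
```

Request:
arm_command(steps=[[0,0,0.02,0,0,0],[0,0,0.05,0,0,0],[0,0,0.07,0,0,0],[0,0,0.085,0,0,0],[0,0,0.095,0,0,0],[0,0,0.101,0,0,0],[0,0,0.101,0,0,0]])

```text
clock: 7.55
tcp_pos: [0.5297, -0.2395, -0.0182]
tcp_rot: [179.9, -0.3, -15.0]
force: [-0.5, -1.0, 0.7]
grip_width: 0.0852
```

Request:
arm_command(steps=[[0,0,0,0,0,0],[0,0,0,0,0,0],[0,0,0,0,0,0],[0,0,0,0,0,0],[0,0,0,0,0,0]], claw=0.2)

```text
clock: 8.18
tcp_pos: [0.5303, -0.2399, -0.0174]
tcp_rot: [179.9, -0.3, -15.0]
force: [-0.6, 1.0, 5.7]
grip_width: 0.0648
```

Request:
arm_command(steps=[[0,0,-0.01,0,0,0],[0,0,-0.03,0,0,0],[0,0,-0.06,0,0,0],[0,0,-0.1,0,0,0],[0,0,-0.14,0,0,0],[0,0,-0.17,0,0,0],[0,0,-0.18,0,0,0],[0,0,-0.18,0,0,0]])

```text
clock: 9.18
tcp_pos: [0.5299, -0.2396, 0.0728]
tcp_rot: [179.9, -0.4, -15.0]
force: [-0.2, 0.8, -2.9]
grip_width: 0.065
```

```bash
python3 - <<'E'
from h import *
st=r.read_state();print(st['tcp_pos'],st['force'],st['ft_torque'],st['grip_width'])
img,W=cloud('wrist');hsv=cv2.cvtColor(img,cv2.COLOR_RGB2HSV)
Rm=R.from_euler('xyz',st['tcp_rot'],degrees=True)
L=Rm.inv().apply((W.reshape(-1,3)-st['tcp_pos'])).reshape(W.shape)*1000
org=(hsv[...,0]<22)&(hsv[...,1]>100)&(abs(L[...,1])<45)&(abs(L[...,0])<80)&(W[...,2]>.09)
p=L[org];print(len(p),np.percentile(p,[2,50,98],axis=0).round(1))
A=np.c_[p[:,:2],np.ones(len(p))];print('plane',np.linalg.lstsq(A,p[:,2],rcond=None)[0])
print(cv2.minAreaRect(p[:,:2].astype(np.float32)))
print(go(.50,.157,.072,-1)); np.savez('/tmp/w5',img=img,L=L)
E
```

```text
[ 0.52991506 -0.23963228  0.0728057 ] [-0.16273746  0.77340482 -2.88073968] [ 0.00964972 -0.04161564  0.00200823] 0.06497055095506109
18398 [[-31.4 -30.5 -51.8]
 [ 18.9   0.2 -50.3]
 [ 56.7  30.7 -32.8]]
plane [ 5.75083988e-02  8.19226400e-04 -5.10879005e+01]
((9.597637176513672, 1.6269264221191406), (72.33795166015625, 95.9798812866211), 88.95169067382812)
[-0.2619, -0.7506, -0.0024, 0.0029, -0.0064, -0.3108]
```

```bash
python3 - <<'E'
from h import *
f=np.load('/tmp/w5.npz');L=f['L'];hsv=cv2.cvtColor(f['img'],cv2.COLOR_RGB2HSV)
m=(hsv[...,0]<22)&(hsv[...,1]>100)&(abs(L[...,1])<33)&(abs(L[...,0])<80)&(abs(L[...,2]+50.5)<3)
p=L[m];A=np.c_[p[:,:2],np.ones(len(p))];print('plane',np.linalg.lstsq(A,p[:,2],rcond=None)[0],p[:,0].max(),np.percentile(p[:,0],[.2,99.8]))
print(go(.48,.157,.072,-1))
E
```

```text
plane [ 7.74433484e-03  1.60479073e-03 -5.04240885e+01] 56.38806966339944 [-36.32142871  56.23529207]
[-0.3006, -0.7402, -0.0026, 0.0029, -0.0064, -0.3108]
```

Request:
arm_command(steps=[[-0.02,-0.05,-0.002,0,0,-0.02],[-0.06,-0.15,-0.002,0,0,-0.06],[-0.1,-0.26,-0.002,0,0,-0.1],[-0.15,-0.37,-0.002,0,0,-0.15],[-0.2,-0.48,-0.002,0,0,-0.2],[-0.24,-0.58,-0.002,0,-0.005,-0.25],[-0.27,-0.66,-0.002,0,-0.006,-0.28],[-0.29,-0.715,-0.002,0,-0.006,-0.3],[-0.3,-0.74,-0.002,0,-0.006,-0.31],[-0.3,-0.74,-0.002,0,-0.006,-0.311],[-0.3,-0.74,-0.002,0,-0.006,-0.311]])

```text
clock: 10.6
tcp_pos: [0.4802, 0.1558, 0.0714]
tcp_rot: [179.8, 0.0, -1.0]
force: [0.7, -0.3, -3.0]
grip_width: 0.065
```

```bash
python3 - <<'E'
from h import *
st=r.read_state();print(st['clock'],st['tcp_pos'],st['tcp_rot'],st['grip_width'],st['force'])
img,W=cloud('wrist');save(img,'w6.png');hsv=cv2.cvtColor(img,cv2.COLOR_RGB2HSV)
x,y,z=W[...,0],W[...,1],W[...,2]
def rect(name,m):
    p=W[m]; (c,s,a)=cv2.minAreaRect(p[:,:2].astype(np.float32)*1000); print(name,len(p),np.round(c,1),np.round(s,1),round(a,1),'z',np.round(np.median(p[:,2]),4))
B=(x>.59)&(x<.85)&(y>.08)&(y<.24)
rect('bridge',B&(z>.062)&(z<.078)&(x<.67))
rect('walls',B&(z>.037)&(z<.078))
blue=(hsv[...,0]>100)&(hsv[...,0]<125)&(hsv[...,1]>120)
w=blue&B&(x<.63)&(z>.008)&(z<.02); rect('wings',w)
for s in (y<.157,y>.157): rect('wing',w&s)
Rm=R.from_euler('xyz',st['tcp_rot'],degrees=True)
L=Rm.inv().apply((W.reshape(-1,3)-st['tcp_pos'])).reshape(W.shape)*1000
m=(hsv[...,0]<22)&(hsv[...,1]>100)&(abs(L[...,1])<40)&(abs(L[...,0])<80)&(abs(L[...,2]+50.5)<3)
p=L[m];print('front',np.percentile(p[:,0],99.8),'sides',np.percentile(p[:,1],[.5,99.5]),'front strip sides',np.percentile(p[p[:,0]>40][:,1],[1,99]))
np.savez('/tmp/w6',img=img,W=W)
E
```

```text
10.6 [0.48024956 0.15580477 0.07137088] [ 1.79835238e+02  2.38620362e-02 -1.04196920e+00] 0.06499579929041509 [ 0.73534255 -0.34060834 -2.9675586 ]
bridge 0 [0. 0.] [0. 0.] 0.0 z nan
walls 0 [0. 0.] [0. 0.] 0.0 z nan
wings 570 [612.7 158.1] [103.5  24.6] 89.1 z 0.0125
wing 272 [612.1 112.4] [25.9  4.5] 19.8 z 0.0124
wing 298 [614.  203.9] [ 4.4 26.4] 68.7 z 0.0126
front 56.135398989819656 sides [-31.85212932  31.95030035] front strip sides [-31.03718194  30.15003182]
  return _methods._mean(a, axis=axis, dtype=dtype,
  ret = ret.dtype.type(ret / rcount)
```

View pics/w6.png

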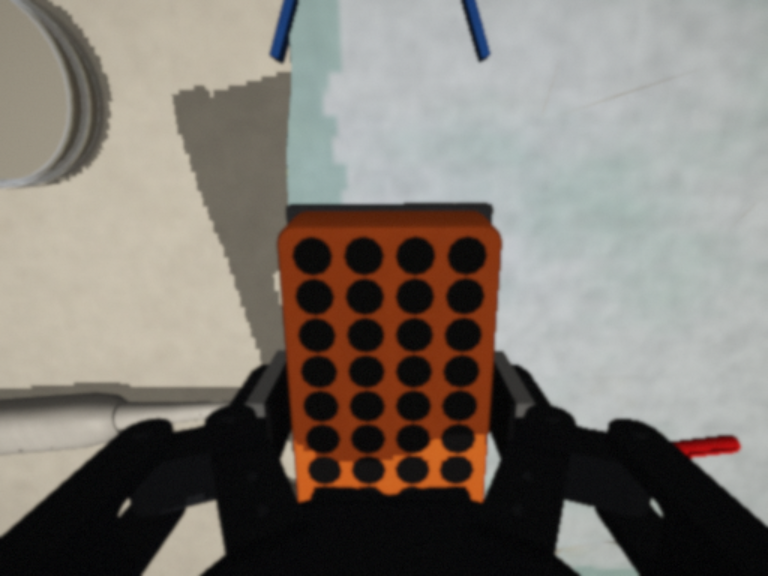

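```bash
python3 - <<'E'
from h import *
for a in [(.56,.1587,.0714,-1),(.56,.1587,-.013,-1),(.583,.1583,-.013,-1),(.583,.1583,-.0185,-1)]: print(go(*a))
E
```

```text
[0.1592, -0.009, 0.0001, 0.0035, 0.0003, -0.0015]
[0.1592, -0.0094, 0.1689, 0.0035, 0.0003, -0.0015]
[0.2052, -0.0095, 0.1688, 0.0035, 0.0003, -0.0015]
[0.2052, -0.0095, 0.1798, 0.0035, 0.0003, -0.0015]
```

Request:
arm_command(steps=[[0.04,-0.002,0,0.003,0,0],[0.1,-0.006,0,0.0035,0,0],[0.145,-0.009,0,0.0035,0,0],[0.159,-0.009,0.02,0.0035,0,0],[0.159,-0.0094,0.07,0.0035,0,0],[0.159,-0.0094,0.12,0.0035,0,0],[0.159,-0.0094,0.15,0.0035,0,0],[0.159,-0.0094,0.165,0.0035,0,0],[0.159,-0.0094,0.169,0.0035,0,0],[0.159,-0.0094,0.169,0.0035,0,0]])

```text
clock: 11.9
tcp_pos: [0.5606, 0.1588, -0.0123]
tcp_rot: [-180.0, -0.1, -1.1]
force: [-0.5, -0.2, -2.6]
grip_width: 0.0649
```

```bash
python3 - <<'E'
from h import *
st=r.read_state();print(st['clock'],st['tcp_pos'],st['tcp_rot'],st['grip_width'],st['force'])
img,W=cloud('wrist');save(img,'w7.png');hsv=cv2.cvtColor(img,cv2.COLOR_RGB2HSV)
L=R.from_euler('xyz',st['tcp_rot'],degrees=True).inv().apply((W.reshape(-1,3)-st['tcp_pos'])).reshape(W.shape)*1000
x,y,z=W[...,0],W[...,1],W[...,2]
B=(x>.59)&(x<.85)&(y>.06)&(y<.25)
def rect(name,m,Q=W*1000):
    p=Q[m]
    if len(p)>5:
        (c,s,a)=cv2.minAreaRect(p[:,:2].astype(np.float32)); print(name,len(p),np.round(c,1),np.round(s,1),round(a,1),'z',np.round(np.median(p[:,2]),1))
rect('bridge',B&(z>.062)&(z<.08)); rect('walls',B&(z>.037)&(z<.055)&(x>.65))
rect('bridge tool',B&(z>.062)&(z<.08),L); rect('walls tool',B&(z>.037)&(z<.055)&(x>.65),L)
m=(hsv[...,0]<22)&(hsv[...,1]>100)&(abs(L[...,1])<40)&(abs(L[...,0])<80)&(abs(L[...,2]+50.5)<4)
p=L[m];print('front',np.percentile(p[:,0],99.8),'sides',np.percentile(p[:,1],[.5,99.5]))
E
```

```text
11.9 [ 0.5605586   0.15881683 -0.01227407] [-1.79984770e+02 -5.59820967e-02 -1.06520327e+00] 0.0648801070085747 [-0.45100326 -0.15187885 -2.61647593]
bridge 18471 [640.  157.8] [90.7 16.1] 89.1 z 68.7
walls 3323 [661.  157.5] [90.4 18.1] 88.9 z 42.2
bridge tool 18471 [79.6 -0.4] [90.7 16.1] 89.8 z -80.9
walls tool 3323 [100.5  -0.5] [18.1 90.4] 0.0 z -54.4
front 56.187616479252796 sides [-31.69464286  32.08029445]
```

View pics/w7.png

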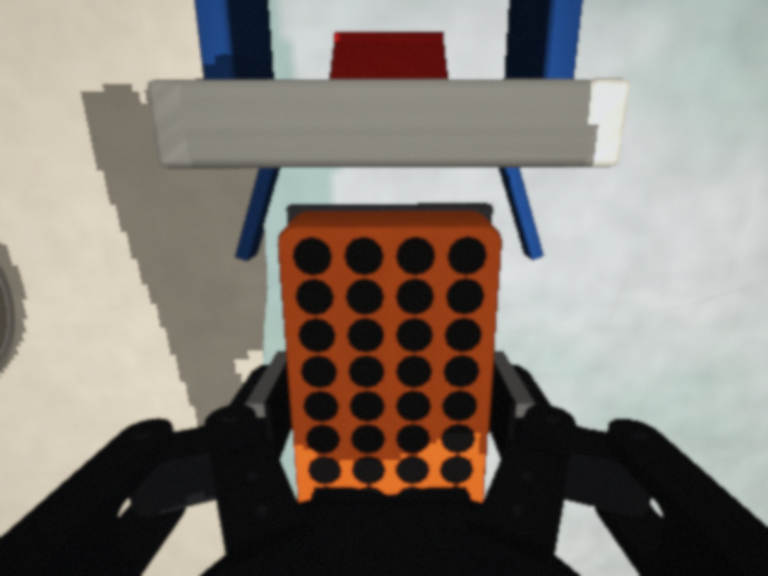

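Request:
arm_command(steps=[[0.01,-0.001,0,0,0,0],[0.025,-0.001,0,0,0,0],[0.038,-0.001,0,0,0,0],[0.044,-0.001,0,0,0,0],[0.044,-0.001,0.004,0,0,0],[0.044,-0.001,0.008,0,0,0],[0.044,-0.001,0.011,0,0,0],[0.044,-0.001,0.011,0,0,0]])

```text
clock: 12.95
tcp_pos: [0.5826, 0.159, -0.0173]
tcp_rot: [-180.0, -0.1, -1.1]
force: [-1.7, -0.2, 0.2]
grip_width: 0.065
```

Request:
arm_command(steps=[[0,0,0,0,0,0],[0,0,0,0,0,0],[0,0,0,0,0,0],[0,0,0,0,0,0],[0,0,-0.02,0,0,0],[0,0,-0.08,0,0,0],[0,0,-0.16,0,0,0],[-0.04,0,-0.2,0,0,0],[-0.12,0,-0.2,0,0,0],[-0.2,0,-0.2,0,0,0],[-0.24,0,-0.2,0,0,0],[-0.24,0,-0.2,0,0,0]], claw=1)

```text
clock: 14.45
tcp_pos: [0.4619, 0.1614, 0.0832]
tcp_rot: [-180.0, -0.1, -1.0]
force: [0.9, 0.0, 1.2]
grip_width: 0.0855
```

```bash
python3 - <<'E'
from h import *
st=r.read_state();print(st['clock'],st['tcp_pos'],st['tcp_rot'],st['grip_width'],st['force'])
img,W=cloud('wrist');save(img,'w8.png');hsv=cv2.cvtColor(img,cv2.COLOR_RGB2HSV)
L=R.from_euler('xyz',st['tcp_rot'],degrees=True).inv().apply((W.reshape(-1,3)-st['tcp_pos'])).reshape(W.shape)*1000
z=W[...,2]*1000
def rect(name,m,Q=L):
    p=Q[m]
    if len(p)>5:
        (c,s,a)=cv2.minAreaRect(p[:,:2].astype(np.float32)); print(name,len(p),np.round(c,1),np.round(s,1),round(a,1),'z',np.round(np.median(p[:,2]),1))
rect('fin',(abs(L[...,0])<30)&(abs(L[...,1])<20)&(z>44)&(z<56))
rect('block',(hsv[...,0]<22)&(hsv[...,1]>100)&(abs(L[...,1])<45)&(L[...,0]>50)&(z>29)&(z<38))
rect('bridge',(abs(L[...,1])<70)&(L[...,0]>100)&(z>62)&(z<80))
b=(z<15)&(z>-20);print('bench',np.median(z[b]))
E
```

```text
14.45 [0.46193002 0.16137703 0.08324067] [-1.79969880e+02 -1.24716459e-01 -1.02233352e+00] 0.08545441784833789 [0.88505125 0.01376306 1.15939507]
fin 579 [0.1 0.6] [29.5 11.8] 0.5 z 34.7
block 7185 [108.    0.6] [63.3 67.6] 89.7 z 50.6
bench 4.179406250317708
```

View pics/w8.png

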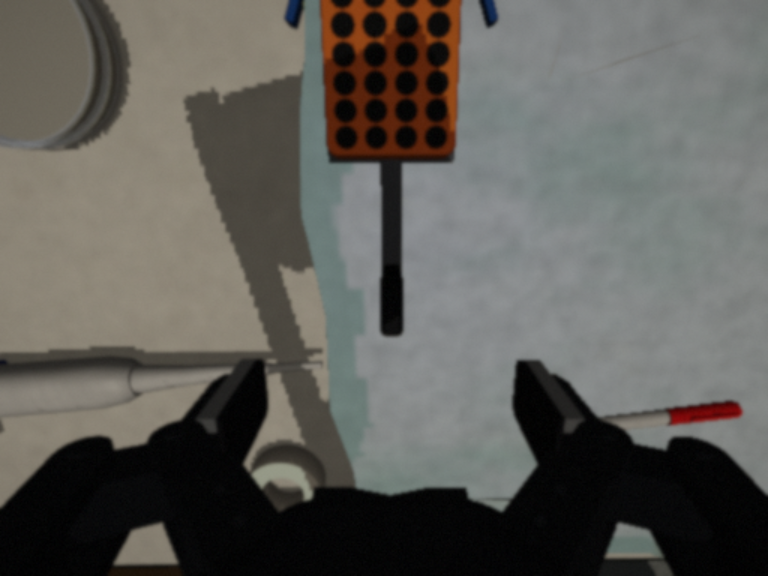

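Request:
arm_command(steps=[[0,0.001,0.02,0,0,0],[0,0.001,0.06,0,0,0],[0,0.001,0.11,0,0,0],[0,0.001,0.15,0,0,0],[0,0.001,0.17,0,0,0],[0,0.001,0.178,0,0,0],[0,0.001,0.178,0,0,0]], claw=0.3)

```text
clock: 15.38
tcp_pos: [0.4637, 0.1609, -0.0054]
tcp_rot: [-180.0, -0.2, -1.0]
force: [0.7, -0.3, 0.5]
grip_width: 0.0555
```

Request:
arm_command(steps=[[0,0,0,0,0,0],[0,0,0,0,0,0],[0,0,0,0,0,0],[0,0,0,0,0,0],[0,0,0,0,0,0],[0,0,0,0,0,0],[0,0,0,0,0,0],[0,0,0,0,0,0]], claw=-1, force=60)

```text
clock: 16.38
tcp_pos: [0.4643, 0.1611, -0.0046]
tcp_rot: [-179.9, -0.3, -1.0]
force: [-1.1, -0.3, 6.7]
grip_width: 0.011
```

Request:
arm_command(steps=[[0.006,0,-0.001,0,0,0],[0.016,0,-0.001,0,0,0],[0.026,0,-0.001,0,0,0],[0.036,0,-0.001,0,0,0],[0.046,0,-0.001,0,0,0],[0.056,0,-0.001,0,0,0],[0.066,0,-0.001,0,0,0],[0.076,0,-0.001,0,0,0]])

```text
clock: 17.38
tcp_pos: [0.5026, 0.1604, -0.004]
tcp_rot: [-179.9, -0.3, -1.0]
force: [-1.4, -0.9, -3.7]
grip_width: 0.0111
```

Request:
arm_command(steps=[[0.01,0,0,0,0,0],[0.022,0,0,0,0,0],[0.034,0,0,0,0,0],[0.046,0,0,0,0,0],[0.058,0,0,0,0,0],[0.07,0,0,0,0,0],[0.082,0,0,0,0,0],[0.094,0,0,0,0,0]])

```text
clock: 18.38
tcp_pos: [0.55, 0.1595, -0.0038]
tcp_rot: [-179.9, -0.3, -1.0]
force: [-0.4, 0.7, -3.0]
grip_width: 0.0114
```

Request:
arm_command(steps=[[0.008,0,0.001,0,0,0],[0.02,0,0.001,0,0,0],[0.032,0,0.001,0,0,0],[0.044,0,0.001,0,0,0],[0.056,0,0.001,0,0,0],[0.066,0,0.001,0,0,0],[0.074,0,0.001,0,0,0],[0.074,0,0.001,0,0,0]])

```text
clock: 19.38
tcp_pos: [0.5876, 0.1588, -0.0041]
tcp_rot: [-179.9, -0.3, -1.1]
force: [1.6, -0.6, -3.7]
grip_width: 0.0111
```

Request:
arm_command(steps=[[0.004,0,0.001,0,0,0],[0.008,0,0.001,0,0,0],[0.012,0,0.001,0,0,0],[0.016,0,0.001,0,0,0],[0.02,0,0.001,0,0,0]])

```text
clock: 20.0
tcp_pos: [0.5963, 0.1587, -0.0046]
tcp_rot: [-180.0, -0.1, -1.0]
force: [-9.4, -0.8, 4.9]
grip_width: 0.0109
```

Request:
arm_command(steps=[[0.003,0,0,0,0,0],[0.006,0,0,0,0,0],[0.009,0,0,0,0,0]])

```text
clock: 20.38
tcp_pos: [0.5995, 0.1587, -0.0046]
tcp_rot: [-180.0, 0.0, -1.0]
force: [-9.2, -2.2, 5.6]
grip_width: 0.0111
```

Request:
arm_command(steps=[[0.003,0,0,0,0,0],[0.006,0,0,0,0,0],[0.009,0,0,0,0,0]])

```text
clock: 20.75
tcp_pos: [0.6027, 0.1587, -0.0046]
tcp_rot: [-180.0, 0.2, -1.0]
force: [-9.0, -0.1, 4.6]
grip_width: 0.0113
```

Request:
arm_command(steps=[[0.003,0,0,0,0,0],[0.006,0,0,0,0,0]])

```text
clock: 21.0
tcp_pos: [0.6041, 0.1586, -0.0046]
tcp_rot: [180.0, 0.3, -1.0]
force: [-17.7, -0.3, 9.5]
grip_width: 0.0112
```

Request:
arm_command(steps=[[0.003,0,0,0,0,0],[0.005,0,0,0,0,0]])

```text
clock: 21.25
tcp_pos: [0.6039, 0.1586, -0.0046]
tcp_rot: [180.0, 0.7, -1.0]
force: [-20.5, -1.5, 14.4]
grip_width: 0.011
```

```bash
python3 - <<'E'
from h import *
st=r.read_state();print(st['clock'],st['tcp_pos'],st['force'])
img,W=cloud('wrist');hsv=cv2.cvtColor(img,cv2.COLOR_RGB2HSV)
L=R.from_euler('xyz',st['tcp_rot'],degrees=True).inv().apply((W.reshape(-1,3)-st['tcp_pos'])).reshape(W.shape)*1000
z=W[...,2]*1000
br=(abs(L[...,1])<60)&(L[...,0]>0)&(L[...,0]<90)&(z>64)&(z<78)
print('bridge x',np.percentile(L[br][:,0],[1,50,99]))
red=((hsv[...,0]<6)|(hsv[...,0]>174))&(hsv[...,1]>150)&(abs(L[...,1])<25)&(L[...,0]>0)&(L[...,0]<110)
print('red',red.sum(),np.percentile(L[red],[1,50,99],axis=0).round(1) if red.sum() else '', np.percentile(z[red],[1,99]) if red.sum() else '')
o=(hsv[...,0]>6)&(hsv[...,0]<22)&(hsv[...,1]>100)&(z>28)&(z<38)&(abs(L[...,1])<30)
print('block x',np.percentile(L[o][:,0],[.5,99.5]))
im,_=read_camera('scene');a=cv2.resize(im[215:315,205:310],(420,400),interpolation=cv2.INTER_CUBIC)
cv2.imwrite('pics/w9.png',cv2.resize(np.hstack([cv2.resize(img,(533,400)),a]),(800,336))[:,:,::-1])
E
```

```text
21.25 [ 0.60389977  0.15861569 -0.0046075 ] [-20.53894321  -1.53417333  14.42783304]
bridge x [ 1.18619341 33.17944686 43.34776128]
red 3775 [[ 40.1 -13.5 -54. ]
 [ 49.9   0.5 -43.2]
 [ 62.   14.3 -31.4]] [26.01767934 48.88988507]
block x [ 72.74046524 113.01221858]
```

View pics/w9.png

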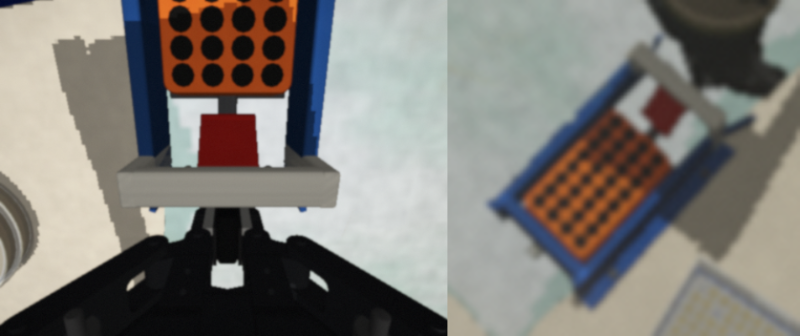

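Request:
arm_command(steps=[[0,0,0,0,0,0],[0,0,0,0,0,0],[0,0,0,0,0,0],[0,0,0,0,0,0],[0,0,0,0,0,0]], claw=-0.2)

```text
clock: 21.98
tcp_pos: [0.604, 0.1586, -0.0046]
tcp_rot: [180.0, 0.7, -1.0]
force: [0.5, -0.7, -0.4]
grip_width: 0.0343
```

Request:
arm_command(steps=[[0,0,-0.02,0,0,0],[0,0,-0.06,0,0,0],[-0.01,0,-0.12,0,0,0],[-0.04,0,-0.2,0,0,0],[-0.1,0,-0.26,0,0,0],[-0.15,0,-0.28,0,0,0],[-0.16,0,-0.28,0,0,0],[-0.16,0,-0.28,0,0,0]])

```text
clock: 22.98
tcp_pos: [0.526, 0.1601, 0.1369]
tcp_rot: [180.0, 0.6, -1.0]
force: [0.0, 0.2, 1.0]
grip_width: 0.0339
```

```bash
python3 - <<'E'
from h import *
st=r.read_state();print(st['clock'],st['tcp_pos'],st['force'],st['grip_width'])
img,W=cloud('wrist');hsv=cv2.cvtColor(img,cv2.COLOR_RGB2HSV);z=W[...,2]
o=(hsv[...,0]>6)&(hsv[...,0]<22)&(hsv[...,1]>100)&(z>.028)&(z<.038)
print('block',np.percentile(W[o],[.5,99.5],axis=0).round(4) if o.sum() else 0)
red=((hsv[...,0]<6)|(hsv[...,0]>174))&(hsv[...,1]>150)&(W[...,0]>.62)
print('red',np.percentile(W[red],[1,99],axis=0).round(4) if red.sum() else 0)
br=(W[...,0]>.6)&(z>.064)&(z<.078);print('bridge',np.percentile(W[br],[1,99],axis=0).round(4) if br.sum() else 0)
im2,W2=cloud('scene')
for t in ['sled','timer','beaker','red_marker','white_tape','pipette']:
    for k in silhouettes('scene',t)[:1]: print(t,round(k['score'],2),np.nanmedian(W2[k['region']],0).round(3))
a=cv2.resize(im2[215:315,205:310],(420,400),interpolation=cv2.INTER_CUBIC)
cv2.imwrite('pics/w10.png',cv2.resize(np.hstack([cv2.resize(img,(533,400)),a]),(800,336))[:,:,::-1])
E
```

```text
22.975 [0.52598806 0.16010536 0.13687361] [0.01542943 0.20171534 1.00569776] 0.03394789198967224
block [[0.2987 0.1255 0.0281]
 [0.683  0.4816 0.037 ]]
red [[0.6541 0.1428 0.0233]
 [0.6672 0.1714 0.0385]]
bridge [[0.6314 0.1141 0.0661]
 [0.6479 0.2016 0.0704]]
sled 0.73 [0.718 0.158 0.033]
timer 0.56 [ 0.677 -0.26   0.017]
beaker 0.8 [ 0.749 -0.139  0.045]
red_marker 0.43 [ 0.376 -0.031  0.011]
white_tape 0.81 [0.329 0.236 0.018]
pipette 0.64 [0.413 0.38  0.025]
```

View pics/w10.png

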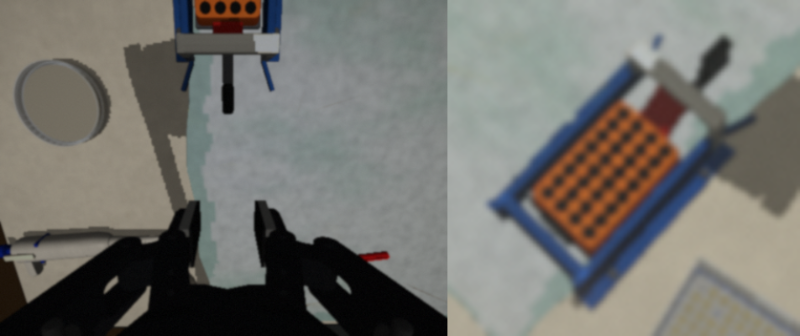

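```bash
python3 - <<'E'
from h import *
for n in ('top','scene'):
    img,W=cloud(n);hsv=cv2.cvtColor(img,cv2.COLOR_RGB2HSV);x,y,z=np.moveaxis(W,-1,0)
    o=(hsv[...,0]>5)&(hsv[...,0]<22)&(hsv[...,1]>120)&(z>.027)&(z<.038)&(x>.64)&(x<.82)&(y>.11)&(y<.21)
    print(n,cv2.minAreaRect(W[o][:,:2].astype(np.float32)*1000))
    red=((hsv[...,0]<6)|(hsv[...,0]>174))&(hsv[...,1]>120)
    b=red&(x>.64)&(x<.69)&(y>.13)&(y<.18);print('catch',np.percentile(W[b],[2,98],axis=0).round(3))
    m=red&(x>.3)&(x<.45)&(y>-.15)&(y<.15);m0=np.load('/tmp/'+n+'.npz');h0=cv2.cvtColor(m0['img'],cv2.COLOR_RGB2HSV);W0=m0['W']
    r0=((h0[...,0]<6)|(h0[...,0]>174))&(h0[...,1]>120)&(W0[...,0]>.3)&(W0[...,0]<.45)&(abs(W0[...,1])<.15)
    print('cap now/before',W[m].mean(0).round(3),W0[r0].mean(0).round(3))
E
```

```text
top ((721.314208984375, 156.15423583984375), (64.67835998535156, 106.5210189819336), 88.96366882324219)
catch [[0.658 0.145 0.025]
 [0.669 0.17  0.04 ]]
cap now/before [ 0.375 -0.042  0.012] [ 0.375 -0.042  0.012]
scene ((720.3861083984375, 154.69720458984375), (65.0677490234375, 106.1836166381836), 88.98649597167969)
catch [[0.65  0.147 0.026]
 [0.667 0.168 0.046]]
cap now/before [ 0.377 -0.041  0.012] [ 0.377 -0.041  0.011]
```

```bash
python3 -c "
from cell import job; print(job.close_job())"
```

```text
the job is handed in; nothing more can be done
None
```

The sled is captured in the bay behind the catch and released, and the job is handed in at about 23 s of the 48 s allowed.

**What I did**
- I gripped the orange block, lifted the sled straight up out of the cradle, and set it flat with its nose about 10 mm inside the bay mouth.
- I let go, took it again by the black fin, and slid it in until it stopped against the back stop at about 20 N. The block lifted the catch, and I saw the catch down behind it before I let go.

**Last checks**
- **Catch:** it is back at its rest position, with the same measured height and place as at the start.
- **Sled:** its origin is at about bay x = 86 mm, so the pad has pushed it back onto the catch. That is about 10 mm short of home, right at the limit you gave for a captured sled.
- **Bystanders:** all five are where they were. The detector's centre for the marker looked shifted (low score), but its cap, measured by colour, had not moved.

**What went wrong**
- The real fingertips sit about 25 mm behind the reported TCP. My first grips closed just above the block and pressed on its top lightly, at about 7 N, without moving the sled. I spotted this in the wrist depth image and allowed for it from then on.
- During the slide the gripper carried about 3–4 N of the sled's weight for part of the way, so the tail may have been slightly lifted. It was resting on the bench again when it met the stop.

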